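# Set up the still life for the painter

## Task

Set up the still life on the dark grey board: put the wooden riser feet-down in the middle of the rectangular cork mat, its long side along the mat's, and stand the terracotta vase in the centre on top of it. Stand the plaster pear in the middle of the round mat nearer to the white jug and the green glass bottle in the middle of the other round mat. Everything stands upright and is set down, not dropped; leave the jug where it is.

Things in the scene. Friction and masses are not known exactly. Their poses are not given: they have to be found in the camera images.
- riser: Small bridge-shaped riser of pale wood, 76 mm long (its y), 56 mm wide (its x), 40 mm high: an 18 mm thick flat top on two 16 mm feet, one under each end, open between them. Grip it across its 56 mm width; the two long sides are upright faces. 150 g. Origin: centre of its underside; z up.
- vase: Small terracotta vase, 76 mm high, standing upright: foot 44 mm across, belly 56 mm across with straight sides from 14 to 44 mm up, neck 28 mm, lip 38 mm. About 160 g. Origin: centre of its underside; z up, round about it.
- pear: Plaster cast of a pear, off-white, standing upright on a flat foot: widest 60 mm across, straight-sided from 14 to 38 mm up, tapering above; 64 mm high, with a thin stem to 72 mm. About 180 g. Origin: centre of its underside; z up, round about it.
- bottle: Small green glass bottle with a cap, standing upright: body 42 mm across, straight-sided from 3 to 62 mm up, shoulder and narrow neck above; 95 mm high. About 150 g. Origin: centre of its underside; z up, round about it.
- mat_rect: Fixed cork mat, 4 mm thick, on the 18 mm thick dark grey still-life board (180 x 350 mm), so its top is 22 mm above the table. Origin: centre of its underside, 18 mm above the table. Rectangular, 96 mm long (its y, along the board's length) by 72 mm (its x). It lies near the middle of the board, between the two round mats and a little farther from the robot.
- mat_a: Fixed cork mat, 4 mm thick, on the 18 mm thick dark grey still-life board (180 x 350 mm), so its top is 22 mm above the table. Origin: centre of its underside, 18 mm above the table. Round, 80 mm across. Two alike, towards either end of the board, about 230 mm apart; either may be the one nearer the jug. About 110 to 140 mm from the rectangular mat, centre to centre.
- mat_b: Fixed cork mat, 4 mm thick, on the 18 mm thick dark grey still-life board (180 x 350 mm), so its top is 22 mm above the table. Origin: centre of its underside, 18 mm above the table. Round, 80 mm across. Two alike, towards either end of the board, about 230 mm apart; either may be the one nearer the jug. About 110 to 140 mm from the rectangular mat, centre to centre.
- jug: White ceramic jug, 92 mm across the belly, 130 mm high, handle reaching 79 mm from its axis; 0.9 kg, loose, on the table just beyond one end of the board (left or right; a brass candlestick, foot 84 mm across, 108 mm high, stands beyond the other). 110 to 180 mm from the round mat next to it, over 300 mm from the other. Origin: centre of its underside.
There are look-alikes about, which are no part of the job. There is more than one size of the bottle; the one meant has the size given above.

How it is judged (in metres and radians):
At the end, for the whole second after the job is handed in: Riser on the rectangular mat, vase on the riser, pear on the round mat nearer the jug, bottle on the other: each centred within 12 mm, upright within 0.12 rad, at rest; riser and mat parallel within 0.2 rad; jug upright, moved under 20 mm (horizontal distance between riser and mat_rect below 0.012 m and angle between the y axis of riser and the y axis of mat_rect, either way round below 0.2 rad and horizontal distance between vase and riser below 0.012 m and ((horizontal distance between mat_a and jug below 0.24 m and horizontal distance between pear and mat_a below 0.012 m and horizontal distance between bottle and mat_b below 0.012 m) or (horizontal distance between mat_b and jug below 0.24 m and horizontal distance between pear and mat_b below 0.012 m and horizontal distance between bottle and mat_a below 0.012 m)) and height (world z) of riser between 0.017 and 0.028 m and angle between each of riser, vase, pear, bottle, jug's own z axis and vertical below 0.12 rad and linear speed of each of riser, vase, pear, bottle below 0.02 m/s and angular speed of each of riser, vase, pear, bottle below 0.2 rad/s and height (world z) of vase between 0.057 and 0.068 m and height (world z) of pear between 0.017 and 0.028 m and height (world z) of bottle between 0.017 and 0.028 m and distance of jug from where it was at the start of the episode below 0.02 m); the robot touches nothing.
It fails at once if the jug is pushed more than 20 mm or tipped (distance of jug from where it was at the start of the episode above 0.02 m or angle between jug's own z axis and vertical above 0.3 rad).
It fails at once if the riser is dropped (falls free of the fingers faster than 0.7 m/s, a drop of over 25 mm) (linear speed of riser above 0.7 m/s and contact force between the fingers and riser below 0.05 N).
It fails at once if the vase is dropped (falls free of the fingers faster than 0.7 m/s, a drop of over 25 mm) (linear speed of vase above 0.7 m/s and contact force between the fingers and vase below 0.05 N).
It fails at once if the pear is dropped (falls free of the fingers faster than 0.7 m/s, a drop of over 25 mm) (linear speed of pear above 0.7 m/s and contact force between the fingers and pear below 0.05 N).
It fails at once if the bottle is dropped (falls free of the fingers faster than 0.7 m/s, a drop of over 25 mm) (linear speed of bottle above 0.7 m/s and contact force between the fingers and bottle below 0.05 N).
It also fails if it takes over 120 s, if anything falls off the work surface, if the arm or the gripper's body presses on something with over 40 N, if the wrist force passes 120 N, or if a joint passes its speed limit or range.

## Robot

A 6-joint arm with a two-finger parallel gripper is mounted at the origin on the work surface. World frame = base frame: x ahead of the robot, y to its left, z up, the work surface at z = 0. Lengths are in m, angles in degrees, forces in N, time in s.
With the tool pointing down it reaches from about 0.3 to 0.95 m from the base axis. Payload 3.1 kg.
Tool frame: the origin (TCP) lies between the finger pads; the fingertips stand 8 mm ahead of it and the grasp point (between the pads) lies 11 mm behind it (ctrl.tips_ahead is the distance from the TCP to the fingertips, in m); z points along the fingers, y is the line along which they close (so a half turn about z gives the same grasp; the last joint's range is limited). The gripper opens to 85 mm and grips with 20 to 120 N. Pads are 22 mm wide; open, the fingers measure 114 mm over their backs; the gripper's body (76 mm by 85 mm) begins 54 mm behind the grasp point. The pads swing forward as they close: fully open they stand 13 mm farther back than shut.
Start: joints at [-70.285, 17.653, 93.61, -0, 68.738, -3.994], TCP at [0.251, -0.572, 0.239] pointing down, gripper open.
Joint ranges: [-175.34, 175.34], [-45.06, 112.39], [2.9, 150.54], [-68.45, 248.45], [3.09, 151.38], [-168.51, 168.51]. Speed limits (degrees/s): [159.86, 159.86, 180, 180, 180, 180].

## Interface

Orientations are given as a 3x3 rotation matrix whose columns are the frame's x, y, z axes.
In Python, from workcell import telemetry, optics, finish_job, ctrl gives the robot as it stands.
- The arm moves only by the tool carry_out, never from a script. Its argument "motion" is a list of rows, each a list of 7 numbers: the opening, from -1 (shut) to 1 (fully open), then the shift along the world's x, y, z in m, then the turn, a rotation vector about the world's x, y, z in degrees. A call has 1 to 8 rows; each row shifts and turns the commanded pose from where the row before left it; what a row does not reach is not made up. A row lasts 1/12 s, in which the tool goes at most 41.7 mm and 7.16 degrees, less where a joint would pass 70% of its speed; a pose out of reach is approached as far as the arm can. A call is refused whole if a number of a shift passes 0.0417 or a number of a turn 7.16, either way. A call with a gripper value outside its range is refused whole. The fingers move at their own pace and stop on an object; "force" is the grip in N (left out, the last holds). Time passes only in rows, so rows that do not move let the fingers close. It gives the time, the measured TCP pose, the force, the opening and the grip force at its end, in the units of the state.
- telemetry.get_obs(): the state, without advancing time (a new reading comes with each control period).
- optics.grab_frame(name): name is "scene" or "top"; returns the picture (384x512x3 uint8, red, green, blue); there is no depth.
- optics.camera_params(name): a dict with "fx", "fy", "cx", "cy" (pixels), "distortion" ([k1, k2, p1, p2, k3] as OpenCV has them; the pictures are not rectified), "rvec" (rotation vector, rad) and "tvec" (3), from world to camera coordinates, as OpenCV has them. Camera axes: x right, y down, z forward; pixel columns grow to the right and rows downward; lengths in m; the calibration is good to about 2 mm. A picture is of the moment at which its call begins. camera_params takes no time and is no camera call.
- finish_job(): hands the job in; it is judged then, once.
The state is a dict: "time_s": time; "qpos": joint angles; "joint_velocities": joint speeds; "joint_torque": joint torques, N m; "tool_pos": TCP position; "tool_rot": TCP orientation; "force": force on the tool from outside, world axes, zero at the start; "ft_torque": the same for the moment, N m; "opening": opening from 0.0 (shut) to 1.0 (fully open); "finger_force": force on a finger pad.
Only numpy, scipy, OpenCV 4.12 (cv2) and the standard library are available. Lean on these libraries where they do the work, as an engineer would, in place of code of your own. Each camera call takes 0.05 s, during which the arm holds its last target. There are 200 camera calls.

## Working session

There is one attempt and no reset: what is moved stays moved. The work goes in short steps, Python scripts to look and compute and a tool call to move; the robot and the scene stay as the last step left them, time stands still between calls to the robot, and variables do not carry over. Pictures are saved under pics/ and viewed, at most 14 in all, crops included, and the job is handed in when it is done.

Besides the shell and the picture viewer there is one more tool, called after "Call:" as a command line: name --pt "numbers of a row" for each row, then --argument value for the rest. carry_out: Moves the arm, as the interface text tells. Its arguments: {"type":"object","properties":{"motion":{"type":"array","items":{"type":"array","items":{"type":"number"}}},"force":{"type":"number"}},"required":["motion"]}

```bash
mkdir -p pics; ls; python3 - <<'E'
from workcell import telemetry, optics, ctrl
import cv2
for n in("scene","top"):
    cv2.imwrite(f"pics/{n}0.png",optics.grab_frame(n)[:,:,::-1]); print(optics.camera_params(n))
o=telemetry.get_obs();print(o['time_s'],o['tool_pos'],o['tool_rot'],o['opening'],ctrl.tips_ahead)
E
```

```text
pics
{'fx': 455.4230770544919, 'fy': 455.4230770544919, 'cx': 259.01544998464277, 'cy': 188.0807878375368, 'distortion': array([-0.13371596,  0.        ,  0.        ,  0.        ,  0.        ]), 'rvec': array([ 2.04796165,  0.68797005, -0.36102261]), 'tvec': array([-0.45197148, -0.16197513,  1.48104104])}
{'fx': 423.31628535581956, 'fy': 423.31628535581956, 'cx': 258.761463885517, 'cy': 188.66010033450254, 'distortion': array([-0.10088499,  0.        ,  0.        ,  0.        ,  0.        ]), 'rvec': array([ 2.19183793, -2.13779142,  0.14053198]), 'tvec': array([-0.03158033,  0.56039043,  1.0739944 ])}
0.1 [ 0.25103907 -0.57155854  0.23814555] [[ 9.15602088e-01  4.02084946e-01 -7.15761857e-04]
 [ 4.02085556e-01 -9.15599931e-01  1.99303631e-03]
 [ 1.46018389e-04 -2.11262571e-03 -9.99997758e-01]] 0.9982242542510097 0.008
```

View pics/top0.png

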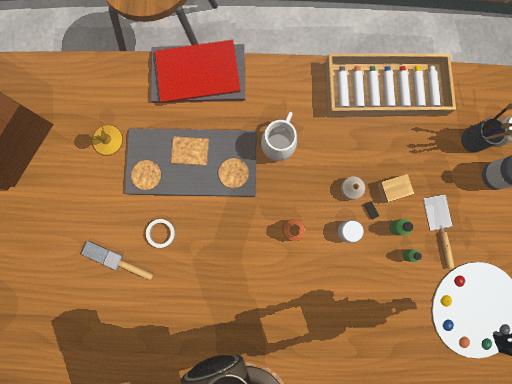

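View pics/scene0.png

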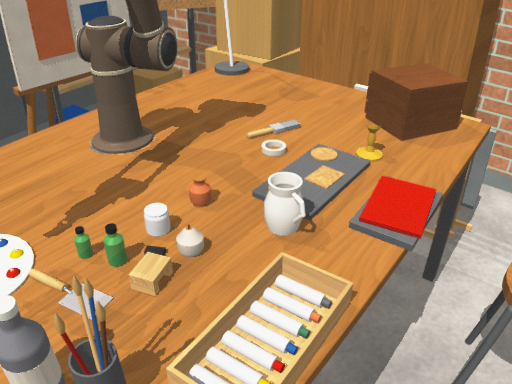

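The top picture shows the board with mats: round (146,175) and (234,172), rectangular (190,151). The jug is at (280,140), so the right round mat (234,172) gets the pear. Vase (294,230), pear (353,187), white jar (351,231, not needed), riser (397,188). The two candidate bottles are at (402,227) and (413,255). I'll enlarge that area in both views.

```bash
cat >h.py <<'E'
import cv2,numpy as np
from workcell import optics
def cam(n):
    p=optics.camera_params(n);K=np.array([[p['fx'],0,p['cx']],[0,p['fy'],p['cy']],[0,0,1]])
    return K,p['distortion'],p['rvec'],p['tvec']
def ray(n,uv):
    K,d,r,t=cam(n);R=cv2.Rodrigues(r)[0]
    x=cv2.undistortPoints(np.array(uv,float).reshape(-1,1,2),K,d).reshape(-1,2)
    return -R.T@t,np.c_[x,np.ones(len(x))]@R
def at_z(n,uv,z):
    c,d=ray(n,uv);return c+d*((z-c[2])/d[:,2])[:,None]
def proj(n,P):
    K,d,r,t=cam(n);return cv2.projectPoints(np.array(P,float).reshape(-1,1,3),r,t,K,d)[0].reshape(-1,2)
E
python3 - <<'E'
import cv2,numpy as np
from h import *
t=cv2.imread('pics/top0.png');s=cv2.imread('pics/scene0.png')
a=cv2.resize(t[165:275,270:430],None,fx=5,fy=5,interpolation=cv2.INTER_CUBIC)[:550]
b=cv2.resize(s[165:305,65:225],None,fx=4,fy=4,interpolation=cv2.INTER_CUBIC)
c=cv2.resize(t[120:205,110:310],None,fx=4,fy=4,interpolation=cv2.INTER_CUBIC)
cv2.imwrite('pics/a.png',a);cv2.imwrite('pics/b.png',b);cv2.imwrite('pics/c.png',c)
E
```

```text
(no output)
```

View pics/a.png

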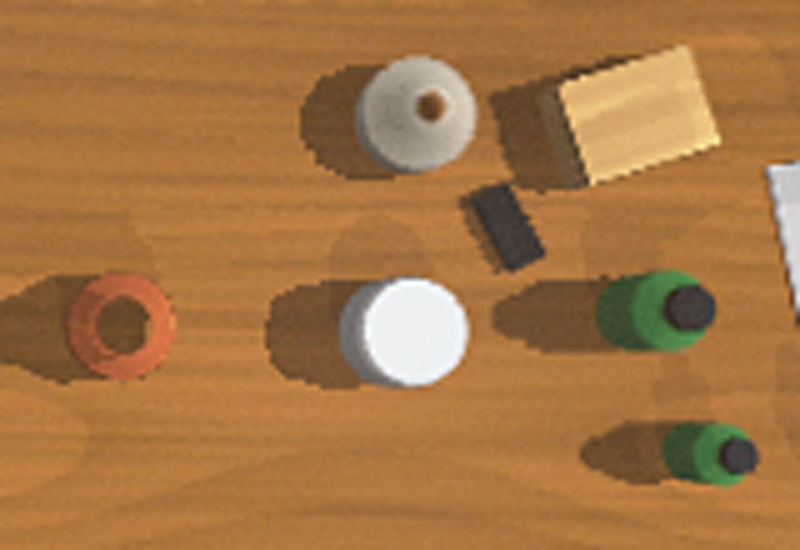

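View pics/b.png

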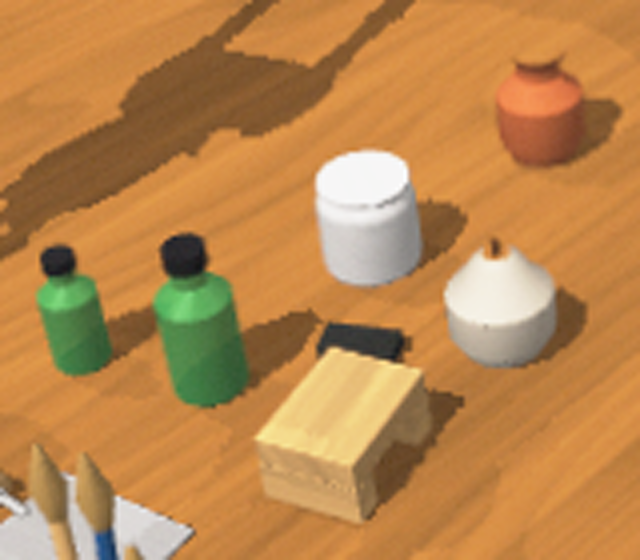

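View pics/c.png

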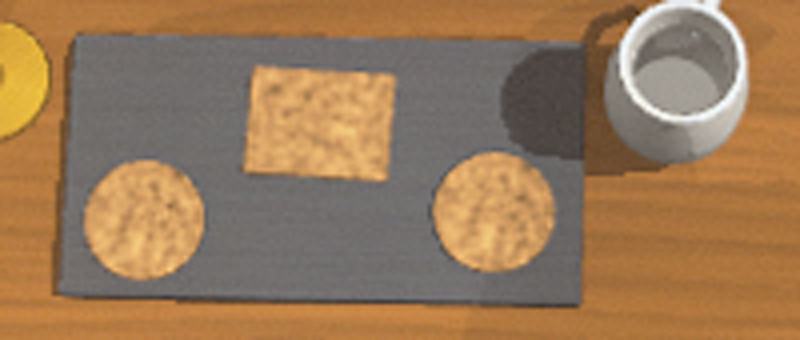

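The big bottle is at (402,227) and the small one at (413,255). I'll fit each object by the bounding box of its known profile.

```bash
cat >fit.py <<'E'
from h import *
from scipy.optimize import least_squares
a=np.linspace(0,2*np.pi,72,endpoint=False)
prof=dict(vase=[(22,0),(28,14),(28,44),(14,60),(19,76)],pear=[(22,0),(30,14),(30,38),(4,64),(2,72)],
 bottle=[(21,0),(21,62),(9,78),(9,95)],jug=[(35,0),(46,50),(32,130)],mat=[(40,4)])
def pts(k,x,y,z0=0):
    return np.vstack([np.c_[x+r/1e3*np.cos(a),y+r/1e3*np.sin(a),0*a+z0+z/1e3] for r,z in prof[k]])
def fit(k,box,n='top',z0=0):
    box=np.array(box,float)
    f=lambda p:(lambda q:np.r_[q.min(0),q.max(0)]-box)(proj(n,pts(k,p[0],p[1],z0)))
    g=at_z(n,[(box[:2]+box[2:])/2],.03)[0,:2]
    s=least_squares(f,g,x_scale=.01,diff_step=1e-4);return s.x,f(s.x)
def crop(b,ox,oy,s):return [(b[0]+.5)/s-.5+ox,(b[1]+.5)/s-.5+oy,(b[2]+.5)/s-.5+ox,(b[3]+.5)/s-.5+oy]
def quad(uv,z,n='top'):
    P=at_z(n,uv,z)[:,:2];L=[np.linalg.norm(P[i]-P[i-1]) for i in range(4)]
    v=(P[1]-P[0]+P[2]-P[3])  # long
    return P.mean(0).round(4),np.round(L,4),np.degrees(np.arctan2(v[1],v[0])).round(1)
E
python3 - <<'E'
from fit import *
np.set_printoptions(suppress=True,precision=4)
for k,b in [('pear',(357,55,477,173)),('vase',(66,270,176,381)),('bottle',(597,269,716,352)),('bottle',(662,420,758,486))]:
    print(k,*fit(k,crop(b,270,165,5)))
for b in [(84,159,205,280),(432,151,555,272)]: print('mat',*fit('mat',crop(b,110,120,4),z0=.018))
C=lambda L,ox,oy,s:[((x+.5)/s-.5+ox,(y+.5)/s-.5+oy) for x,y in L]
print('riser',quad(C([(558,88),(690,45),(720,143),(590,185)],270,165,5),.04))
print('mrect',quad(C([(252,66),(396,73),(388,181),(244,172)],110,120,4),.022))
print('board',quad(C([(77,34),(585,43),(580,305),(61,295)],110,120,4),.018))
print('jug', at_z('top',C([(683,78)],110,120,4),.13),)
q=lambda k,x,y:(lambda q:np.r_[q.min(0),q.max(0)])(proj('scene',pts(k,x,y)))
for k,b in [('pear',(357,55,477,173)),('vase',(66,270,176,381)),('bottle',(597,269,716,352))]:
    print(k,'scene pred box, crop px',((q(k,*fit(k,crop(b,270,165,5))[0])-[65,165,65,165])*4).round())
E
```

```text
pear [ 0.5715 -0.2675] [-0.2025  0.0421  0.2    -0.0438]
vase [ 0.456  -0.1111] [-0.2718  0.1753  0.2653 -0.1751]
bottle [ 0.4693 -0.3938] [ 0.04   -0.0312 -0.0371  0.033 ]
bottle [ 0.3964 -0.4215] [-2.8155 -1.9192  2.6268  1.7956]
mat [0.5928 0.2845] [ 0.2951  0.2977 -0.2913 -0.2898]
mat [0.604  0.0518] [ 0.322   0.2507 -0.3216 -0.2432]
riser (array([ 0.5724, -0.384 ]), array([0.0536, 0.0763, 0.0543, 0.0747]), np.float64(-71.1))
mrect (array([0.661 , 0.1699]), array([0.0726, 0.0974, 0.0737, 0.0967]), np.float64(-91.9))
board (array([0.6313, 0.1663]), array([0.1786, 0.3458, 0.1779, 0.3462]), np.float64(-89.7))
jug [[ 0.6718 -0.0662  0.13  ]]
pear scene pred box, crop px [441. 238. 553. 369.]
vase scene pred box, crop px [492.  32. 582. 167.]
bottle scene pred box, crop px [147. 237. 245. 411.]
```

Fits agree with the sizes given: the bottle at (402,227) fits the 95 × 42 mm profile within 0.04 px, and the one at (413,255) is too small. The boxes predicted for the scene view also match. I'll take the riser first.

Call:
carry_out --pt "0.9 0.0268 0.0156 -0.008 0 0 7.1" --pt "0.9 0.0268 0.0156 -0.008 0 0 7.1" --pt "0.9 0.0268 0.0156 -0.008 0 0 7.1" --pt "0.9 0.0268 0.0156 -0.008 0 0 7.1" --pt "0.9 0.0268 0.0156 -0.008 0 0 7.1" --pt "0.9 0.0268 0.0156 -0.008 0 0 7.1" --force 40

```text
time_s: 0.6
tool_pos: [0.4129, -0.4775, 0.1903]
tool_rot: [[0.396, 0.918, -0.001], [0.918, -0.396, 0.001], [0.001, -0.001, -1.0]]
force: [-0.4, -1.0, -0.3]
opening: 0.953
finger_force: 0.0
```

Call:
carry_out --pt "0.9 0.0268 0.0156 -0.008 0 0 7.1" --pt "0.9 0.0268 0.0156 -0.008 0 0 7.1" --pt "0.9 0.0268 0.0156 -0.008 0 0 7.1" --pt "0.9 0.0268 0.0156 -0.008 0 0 7.1" --pt "0.9 0.0268 0.0156 -0.008 0 0 7.1" --pt "0.9 0.0268 0.0156 -0.008 0 0 7.1" --pt "0.9 0 0 0 0 0 0" --pt "0.9 0 0 0 0 0 0"

```text
time_s: 1.27
tool_pos: [0.5734, -0.3832, 0.1416]
tool_rot: [[-0.326, 0.945, -0.002], [0.945, 0.326, 0.002], [0.002, -0.002, -1.0]]
force: [-1.0, -0.5, 0.2]
opening: 0.952
finger_force: 0.0
```

Call:
carry_out --pt "0.9 -0.001 -0.0008 -0.03 0 0 0" --pt "0.9 0 0 -0.03 0 0 0" --pt "0.9 0 0 -0.025 0 0 0" --pt "0.9 0 0 -0.02 0 0 0" --pt "0.9 0 0 -0.0175 0 0 0" --pt "0.9 0 0 0 0 0 0" --pt "0.9 0 0 0 0 0 0"

```text
time_s: 1.85
tool_pos: [0.5699, -0.386, 0.0196]
tool_rot: [[-0.322, 0.947, -0.003], [0.947, 0.322, 0.002], [0.003, -0.002, -1.0]]
force: [-0.4, -0.8, -0.5]
opening: 0.953
finger_force: 0.0
```

Call:
carry_out --pt "-1 0 0 0 0 0 0" --pt "-1 0 0 0 0 0 0" --pt "-1 0 0 0 0 0 0" --pt "-1 0 0 0 0 0 0" --pt "-1 0 0 0 0 0 0" --pt "-1 0 0 0 0 0 0" --pt "-1 0 0 0 0 0 0" --pt "-1 0 0 0 0 0 0" --force 40

```text
time_s: 2.52
tool_pos: [0.5734, -0.3873, 0.0234]
tool_rot: [[-0.324, 0.946, 0.003], [0.946, 0.324, -0.003], [-0.004, 0.002, -1.0]]
force: [-0.7, -0.8, 5.9]
opening: 0.643
finger_force: 45.4
```

```bash
python3 - <<'E'
from h import *
s=optics.grab_frame('scene')[:,:,::-1];t=optics.grab_frame('top')[:,:,::-1]
cv2.imwrite('pics/d.png',np.hstack([cv2.resize(s[165:305,75:225],None,fx=2.6,fy=4,interpolation=2),cv2.resize(t[140:280,330:480],None,fx=2.6,fy=4,interpolation=2)]))
E
```

```text
(no output)
```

View pics/d.png

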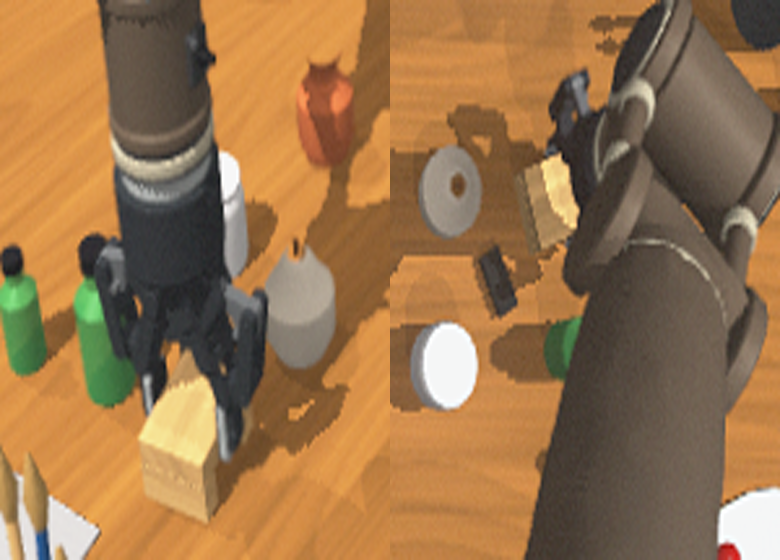

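The crop shows the pads gripping the riser's long sides near mid-length, with the opening at 0.643 and a firm grip. I'll lift it.

Call:
carry_out --pt "-1 0 0 0.01 0 0 0" --pt "-1 0 0 0.02 0 0 0" --pt "-1 0 0 0.04 0 0 0" --pt "-1 0 0 0.04 0 0 0" --pt "-1 0 0 0.03 0 0 0" --pt "-1 0 0 0 0 0 0" --pt "-1 0 0 0 0 0 0"

```text
time_s: 3.2
tool_pos: [0.5733, -0.3867, 0.1643]
tool_rot: [[-0.324, 0.946, 0.005], [0.946, 0.324, -0.003], [-0.005, 0.003, -1.0]]
force: [-0.0, -0.3, -2.3]
opening: 0.645
finger_force: 44.6
```

```bash
python3 - <<'E'
from h import *
from workcell import telemetry
for i in range(3):
    t=optics.grab_frame('top'); o=telemetry.get_obs(); print(o['time_s'],o['tool_pos'],o['qpos'],o['opening'],o['finger_force'])
E
```

```text
3.25 [ 0.57168939 -0.38551097  0.1613146 ] [-3.76115049e+01  2.88209511e+01  8.74685749e+01  3.17079342e-03
  6.36999358e+01 -5.65353991e+01] 0.6422621497353087 44.54301953315735
3.3 [ 0.5706317  -0.38477071  0.15930159] [-3.76165052e+01  2.89234729e+01  8.75671871e+01  3.34462984e-03
  6.37047525e+01 -5.65328017e+01] 0.64689149777772 44.530688524246216
3.35 [ 0.570174   -0.38440789  0.15816587] [-3.76157307e+01  2.89895649e+01  8.76106161e+01  3.08723725e-03
  6.36984794e+01 -5.65321723e+01] 0.6444439246361781 44.52588200569153
```

Call:
carry_out --pt "-1 0.0056 0.0347 0.0175 0 0 -1.3" --pt "-1 0.0056 0.0347 0.0175 0 0 -1.3" --pt "-1 0.0056 0.0347 0.0175 0 0 -1.3" --pt "-1 0.0056 0.0347 0.0175 0 0 -1.3" --pt "-1 0.0056 0.0347 0 0 0 -1.3" --pt "-1 0.0056 0.0347 0 0 0 -1.3" --pt "-1 0.0056 0.0347 0 0 0 -1.3" --pt "-1 0.0056 0.0347 0 0 0 -1.3"

```text
time_s: 4.02
tool_pos: [0.615, -0.1061, 0.2279]
tool_rot: [[-0.147, 0.989, -0.005], [0.989, 0.147, 0.001], [0.002, -0.005, -1.0]]
force: [0.6, -0.4, -0.9]
opening: 0.645
finger_force: 44.5
```

Call:
carry_out --pt "-1 0.0056 0.0347 0 0 0 -1.3" --pt "-1 0.0056 0.0347 0 0 0 -1.3" --pt "-1 0.0056 0.0347 0 0 0 -1.3" --pt "-1 0.0056 0.0347 0 0 0 -1.3" --pt "-1 0.0056 0.0347 0 0 0 -1.3" --pt "-1 0.0056 0.0347 0 0 0 -1.3" --pt "-1 0.0056 0.0347 0 0 0 -1.3" --pt "-1 0.0056 0.0347 0 0 0 -1.3"

```text
time_s: 4.68
tool_pos: [0.6597, 0.1708, 0.2273]
tool_rot: [[0.034, 0.999, -0.006], [0.999, -0.034, -0.001], [-0.001, -0.006, -1.0]]
force: [0.7, -0.4, -2.0]
opening: 0.646
finger_force: 44.5
```

Call:
carry_out --pt "-1 0 0 -0.03 0 0 0" --pt "-1 0 0 -0.03 0 0 0" --pt "-1 0 0 -0.03 0 0 0" --pt "-1 0 0 -0.025 0 0 0" --pt "-1 0 0 0 0 0 0" --pt "-1 0 0 0 0 0 0" --pt "-1 0 0 0 0 0 0" --pt "-1 0 0 0 0 0 0"

```text
time_s: 5.35
tool_pos: [0.6631, 0.1695, 0.1178]
tool_rot: [[0.033, 0.999, 0.003], [0.999, -0.033, 0.001], [0.001, 0.003, -1.0]]
force: [-0.1, -0.3, -0.4]
opening: 0.647
finger_force: 44.4
```

```bash
python3 - <<'E'
from h import *
from workcell import telemetry
s=optics.grab_frame('scene')[:,:,::-1];t=optics.grab_frame('top')[:,:,::-1];o=telemetry.get_obs();print(o['tool_pos'],o['tool_rot'])
cv2.imwrite('pics/e.png',np.hstack([cv2.resize(s[125:225,250:380],None,fx=3,fy=3,interpolation=2),cv2.resize(t[110:210,110:240],None,fx=3,fy=3,interpolation=2)]))
E
```

```text
[0.66324659 0.16952683 0.11838698] [[ 3.32035448e-02  9.99439656e-01  4.23062843e-03]
 [ 9.99448142e-01 -3.32073306e-02  8.27763509e-04]
 [ 9.67787554e-04  4.20080904e-03 -9.99990708e-01]]
```

View pics/e.png

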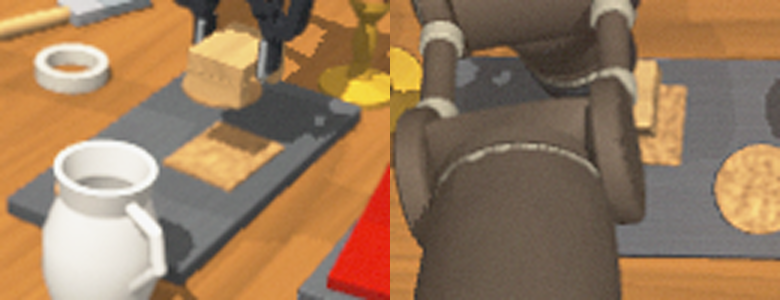

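The riser hangs level above the rectangular mat. I'll check its corners against prediction for any offset in the hand.

```bash
python3 - <<'E'
from h import *
for zb in(.096,):
  for dx,dy,dz in [(-.028,-.038,.04),(.028,-.038,.04),(-.028,-.038,0),(.028,-.038,0),(-.028,.038,.04)]:
    p=[.6632+dx-.033*0+.033*dy,.1695+dy-.033*dx,zb+dz]
    print((dx,dy,dz),((proj('scene',[p])[0]-[250,125]+.5)*3).round(),((proj('top',[p])[0]-[110,110]+.5)*3+[390,0]).round())
E
python3 - <<'E'
import cv2
im=cv2.imread('pics/e.png');cv2.imwrite('pics/e2.png',cv2.resize(im[20:180,160:360],None,fx=4,fy=3.75))
E
```

```text
(-0.028, -0.038, 0.04) [186.  48.] [654. 127.]
(0.028, -0.038, 0.04) [242.  67.] [660.  59.]
(-0.028, -0.038, 0) [183.  89.] [660. 137.]
(0.028, -0.038, 0) [237. 109.] [666.  71.]
(-0.028, 0.038, 0.04) [232.  20.] [560. 122.]
```

View pics/e2.png

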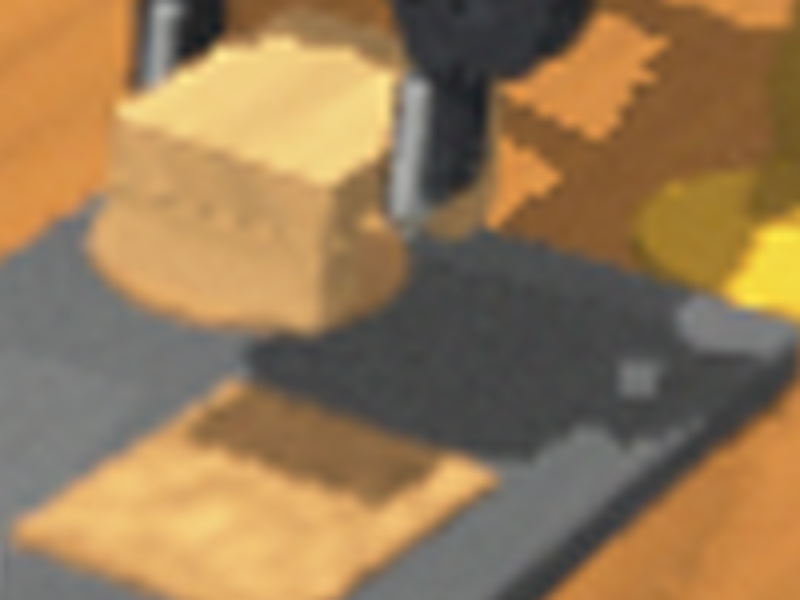

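Corners match within 1 px, the same bias that view showed for the other objects. The riser is centred in the hand, with its underside 22 mm below the TCP. Lowering it.

Call:
carry_out --pt "-1 -0.002 0 -0.02 0 0 0" --pt "-1 0 0 -0.02 0 0 0" --pt "-1 0 0 -0.015 0 0 0" --pt "-1 0 0 -0.01 0 0 0" --pt "-1 0 0 0 0 0 0" --pt "-1 0 0 0 0 0 0" --pt "-1 0 0 0 0 0 0" --pt "-1 0 0 0 0 0 0"

```text
time_s: 6.12
tool_pos: [0.6608, 0.1696, 0.0523]
tool_rot: [[0.033, 0.999, 0.003], [0.999, -0.033, 0.001], [0.001, 0.003, -1.0]]
force: [0.5, 0.2, -0.8]
opening: 0.649
finger_force: 44.5
```

Call:
carry_out --pt "-1 0 0 -0.002 0 0 0" --pt "-1 0 0 -0.002 0 0 0" --pt "-1 0 0 -0.001 0 0 0" --pt "-1 0 0 -0.001 0 0 0" --pt "-1 0 0 0 0 0 0" --pt "-1 0 0 0 0 0 0"

```text
time_s: 6.62
tool_pos: [0.6596, 0.1694, 0.0454]
tool_rot: [[0.033, 0.999, 0.0], [0.999, -0.033, 0.0], [0.0, 0.0, -1.0]]
force: [-2.2, 1.0, 3.0]
opening: 0.647
finger_force: 45.0
```

Call:
carry_out --pt "-1 0 0 -0.001 0 0 0" --pt "-1 0 0 0 0 0 0" --pt "-1 0 0 0 0 0 0"

```text
time_s: 6.87
tool_pos: [0.6596, 0.1694, 0.0454]
tool_rot: [[0.033, 0.999, -0.0], [0.999, -0.033, -0.0], [-0.0, -0.0, -1.0]]
force: [-3.9, -1.2, 8.7]
opening: 0.644
finger_force: 45.6
```

Call:
carry_out --pt "0.35 0 0 0 0 0 0" --pt "0.45 0 0 0 0 0 0" --pt "0.6 0 0 0 0 0 0" --pt "0.75 0 0 0 0 0 0" --pt "0.8 0 0 0 0 0 0" --pt "0.8 0 0 0 0 0 0"

```text
time_s: 7.37
tool_pos: [0.6594, 0.1693, 0.0434]
tool_rot: [[0.033, 0.999, -0.0], [0.999, -0.033, -0.0], [-0.0, -0.0, -1.0]]
force: [-0.2, 0.7, 0.4]
opening: 0.903
finger_force: 0.0
```

Call:
carry_out --pt "0.8 0 0 0.02 0 0 0" --pt "0.8 0 0 0.03 0 0 0" --pt "0.8 0 0 0.04 0 0 0" --pt "0.8 0 0 0.04 0 0 0" --pt "0.8 0 0 0.03 0 0 0" --pt "0.8 0 0 0 0 0 0"

```text
time_s: 7.87
tool_pos: [0.6649, 0.1705, 0.2136]
tool_rot: [[0.033, 0.999, 0.016], [0.999, -0.033, 0.003], [0.004, 0.016, -1.0]]
force: [1.5, 0.1, 1.0]
opening: 0.907
finger_force: 0.0
```

Call:
carry_out --pt "0.8 -0.0226 -0.0311 0 0 0 0" --pt "0.8 -0.0226 -0.0311 0 0 0 0" --pt "0.8 -0.0226 -0.0311 0 0 0 0" --pt "0.8 -0.0226 -0.0311 0 0 0 0" --pt "0.8 -0.0226 -0.0311 0 0 0 0" --pt "0.8 -0.0226 -0.0311 0 0 0 0" --pt "0.8 -0.0226 -0.0311 0 0 0 0" --pt "0.8 -0.0226 -0.0311 0 0 0 0"

```text
time_s: 8.53
tool_pos: [0.4771, -0.0806, 0.2033]
tool_rot: [[0.032, 0.999, -0.0], [0.999, -0.032, -0.0], [-0.0, -0.0, -1.0]]
force: [1.1, -0.6, -0.2]
opening: 0.9
finger_force: 0.0
```

Call:
carry_out --pt "0.8 -0.0226 -0.0311 0 0 0 0" --pt "0.8 0 0 -0.03 0 0 0" --pt "0.8 0 0 -0.03 0 0 0" --pt "0.8 0 0 0 0 0 0" --pt "0.8 0 0 0 0 0 0" --pt "0.8 0 0 0 0 0 0" --pt "0.8 0 0 0 0 0 0"

```text
time_s: 9.12
tool_pos: [0.4578, -0.1107, 0.1454]
tool_rot: [[0.032, 0.999, 0.003], [0.999, -0.032, -0.001], [-0.001, 0.003, -1.0]]
force: [-0.7, -0.1, -0.1]
opening: 0.901
finger_force: 0.0
```

```bash
python3 - <<'E'
from h import *
from workcell import telemetry
t=optics.grab_frame('top')[:,:,::-1];o=telemetry.get_obs();print(o['tool_pos'])
cv2.imwrite('pics/f.png',cv2.resize(t[115:215,110:310],None,fx=4,fy=4,interpolation=2))
E
```

```text
[ 0.45782467 -0.11061344  0.14550314]
```

View pics/f.png

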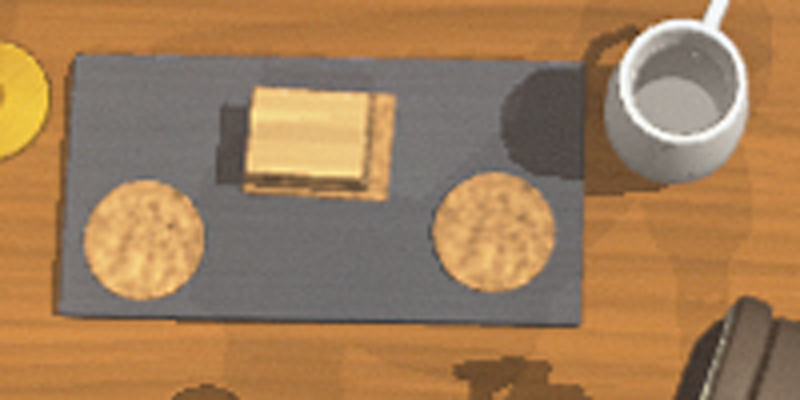

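The riser stands flat on the rectangular mat, top corners (254,86), (369,92), (363,183), (246,177). I'll measure it and continue to the vase, with the TCP already above it.

```bash
python3 - <<'E'
from fit import *
C=lambda L,ox,oy,s:[((x+.5)/s-.5+ox,(y+.5)/s-.5+oy) for x,y in L]
print(quad(C([(254,86),(369,92),(363,183),(246,177)],110,115,4),.062))
print(quad(C([(252,86),(396,93),(388,201),(244,192)],110,115,4),.022))
E
```

```text
(array([0.658 , 0.1716]), array([0.0602, 0.075 , 0.06  , 0.0758]), np.float64(-91.7))
(array([0.661 , 0.1699]), array([0.0726, 0.0974, 0.0737, 0.0967]), np.float64(-91.9))
```

Call:
carry_out --pt "0.8 -0.001 -0.0005 -0.035 0 0 0" --pt "0.8 0 0 -0.035 0 0 0" --pt "0.8 0 0 -0.03 0 0 0" --pt "0.8 0 0 -0.025 0 0 0" --pt "0.8 0 0 0 0 0 0" --pt "0.8 0 0 0 0 0 0" --pt "0.8 0 0 0 0 0 0"

```text
time_s: 9.75
tool_pos: [0.457, -0.1115, 0.0205]
tool_rot: [[0.032, 0.999, 0.003], [0.999, -0.032, -0.001], [-0.001, 0.003, -1.0]]
force: [-0.1, -0.3, 1.0]
opening: 0.901
finger_force: 0.0
```

Call:
carry_out --pt "-1 0 0 0 0 0 0" --pt "-1 0 0 0 0 0 0" --pt "-1 0 0 0 0 0 0" --pt "-1 0 0 0 0 0 0" --pt "-1 0 0 0 0 0 0" --pt "-1 0 0 0 0 0 0" --pt "-1 0 0 0 0 0 0" --force 40

```text
time_s: 10.33
tool_pos: [0.4573, -0.1117, 0.0212]
tool_rot: [[0.033, 0.999, 0.004], [0.999, -0.033, -0.001], [-0.001, 0.005, -1.0]]
force: [0.6, 0.3, 5.6]
opening: 0.642
finger_force: 41.7
```

The riser is centred within about 3 mm, and the vase is held (opening 0.642). Lifting and carrying it over.

Call:
carry_out --pt "-1 0 0 0.01 0 0 0" --pt "-1 0 0 0.03 0 0 0" --pt "-1 0 0 0.04 0 0 0" --pt "-1 0 0 0.04 0 0 0" --pt "-1 0 0 0.04 0 0 0" --pt "-1 0 0 0.02 0 0 0" --pt "-1 0.0226 0.0313 0 0 0 0" --pt "-1 0.0226 0.0313 0 0 0 0"

```text
time_s: 11.0
tool_pos: [0.5019, -0.0495, 0.203]
tool_rot: [[0.037, 0.999, 0.007], [0.999, -0.037, -0.002], [-0.001, 0.007, -1.0]]
force: [-0.1, -0.4, -1.7]
opening: 0.636
finger_force: 43.4
```

Call:
carry_out --pt "-1 0.0226 0.0313 0 0 0 0" --pt "-1 0.0226 0.0313 0 0 0 0" --pt "-1 0.0226 0.0313 0 0 0 0" --pt "-1 0.0226 0.0313 0 0 0 0" --pt "-1 0.0226 0.0313 0 0 0 0" --pt "-1 0.0226 0.0313 0 0 0 0" --pt "-1 0.0226 0.0313 0 0 0 0"

```text
time_s: 11.58
tool_pos: [0.6588, 0.1723, 0.1999]
tool_rot: [[0.033, 0.999, 0.0], [0.999, -0.033, -0.0], [-0.0, 0.0, -1.0]]
force: [0.5, -0.5, -2.0]
opening: 0.642
finger_force: 43.4
```

Call:
carry_out --pt "-1 0 0 -0.03 0 0 0" --pt "-1 0 0 -0.03 0 0 0" --pt "-1 0 0 -0.02 0 0 0" --pt "-1 0 0 0 0 0 0" --pt "-1 0 0 0 0 0 0" --pt "-1 0 0 0 0 0 0" --pt "-1 0 0 0 0 0 0" --pt "-1 0 0 0 0 0 0"

```text
time_s: 12.25
tool_pos: [0.6603, 0.1707, 0.1217]
tool_rot: [[0.033, 0.999, 0.005], [0.999, -0.033, 0.001], [0.001, 0.005, -1.0]]
force: [-0.7, -0.5, -1.3]
opening: 0.642
finger_force: 43.4
```

```bash
python3 - <<'E'
from h import *
from fit import pts
from workcell import telemetry
s=optics.grab_frame('scene')[:,:,::-1];o=telemetry.get_obs();print(o['tool_pos'],o['force'])
x,y,z=o['tool_pos'];q=proj('scene',pts('vase',x,y,z-.021));print(((np.r_[q.min(0),q.max(0)]-[270,115,270,115]+.5)*5).round())
cv2.imwrite('pics/g.png',cv2.resize(s[115:215,270:390],None,fx=5,fy=5,interpolation=2))
E
```

```text
[0.65995893 0.17068785 0.12131709] [-0.42540196 -0.14293698 -1.67593534]
[234.  34. 345. 198.]
```

View pics/g.png

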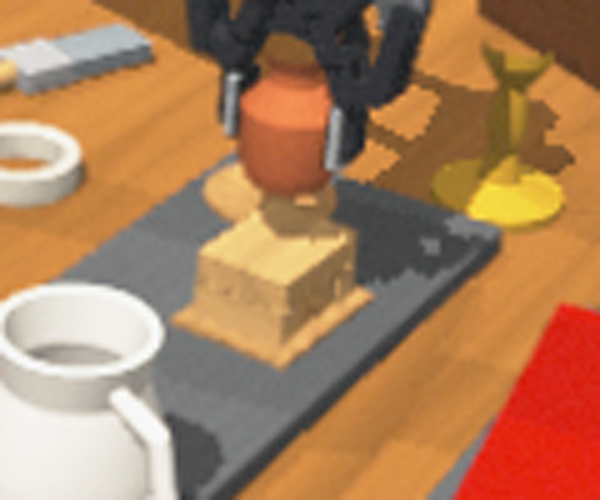

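The vase hangs upright over the riser, and its box matches the prediction. Lowering.

Call:
carry_out --pt "-1 0 0 -0.015 0 0 0" --pt "-1 0 0 -0.01 0 0 0" --pt "-1 0 0 -0.006 0 0 0" --pt "-1 0 0 -0.003 0 0 0" --pt "-1 0 0 0 0 0 0" --pt "-1 0 0 0 0 0 0" --pt "-1 0 0 0 0 0 0"

```text
time_s: 12.88
tool_pos: [0.6583, 0.1706, 0.0841]
tool_rot: [[0.033, 0.999, -0.001], [0.999, -0.033, -0.0], [-0.0, -0.001, -1.0]]
force: [0.8, 0.5, -1.8]
opening: 0.641
finger_force: 43.4
```

Call:
carry_out --pt "-1 0 0 -0.002 0 0 0" --pt "-1 0 0 -0.001 0 0 0" --pt "-1 0 0 -0.001 0 0 0" --pt "-1 0 0 0 0 0 0" --pt "-1 0 0 0 0 0 0"

```text
time_s: 13.3
tool_pos: [0.6588, 0.1707, 0.0833]
tool_rot: [[0.033, 0.999, 0.0], [0.999, -0.033, -0.0], [-0.0, 0.0, -1.0]]
force: [-4.4, -0.7, 9.2]
opening: 0.644
finger_force: 44.4
```

Contact at the expected height (9 N). Releasing and rising straight up.

Call:
carry_out --pt "0.35 0 0 0 0 0 0" --pt "0.45 0 0 0 0 0 0" --pt "0.6 0 0 0 0 0 0" --pt "0.75 0 0 0 0 0 0" --pt "0.8 0 0 0 0 0 0" --pt "0.8 0 0 0 0 0 0"

```text
time_s: 13.8
tool_pos: [0.6584, 0.1706, 0.0804]
tool_rot: [[0.033, 0.999, -0.0], [0.999, -0.033, -0.0], [-0.0, -0.0, -1.0]]
force: [0.9, -0.2, 0.6]
opening: 0.9
finger_force: 0.0
```

Call:
carry_out --pt "0.8 0 0 0.02 0 0 0" --pt "0.8 0 0 0.03 0 0 0" --pt "0.8 0 0 0.04 0 0 0" --pt "0.8 0 0 0.04 0 0 0" --pt "0.8 0 0 0.02 0 0 0" --pt "0.8 0 0 0 0 0 0" --pt "0.8 0 0 0 0 0 0"

```text
time_s: 14.38
tool_pos: [0.6597, 0.1709, 0.2331]
tool_rot: [[0.033, 0.999, 0.004], [0.999, -0.033, 0.001], [0.001, 0.004, -1.0]]
force: [0.1, 0.1, -1.1]
opening: 0.901
finger_force: 0.0
```

Call:
carry_out --pt "0.8 -0.0073 -0.0365 0 0 0 0" --pt "0.8 -0.0073 -0.0365 0 0 0 0" --pt "0.8 -0.0073 -0.0365 0 0 0 0" --pt "0.8 -0.0073 -0.0365 0 0 0 0" --pt "0.8 -0.0073 -0.0365 0 0 0 0" --pt "0.8 -0.0073 -0.0365 0 0 0 0" --pt "0.8 -0.0073 -0.0365 0 0 0 0" --pt "0.8 -0.0073 -0.0365 0 0 0 0"

```text
time_s: 15.05
tool_pos: [0.5977, -0.1225, 0.2278]
tool_rot: [[0.033, 0.999, -0.005], [0.999, -0.033, 0.001], [0.001, -0.005, -1.0]]
force: [0.2, 0.3, 0.2]
opening: 0.897
finger_force: 0.0
```

Call:
carry_out --pt "0.9 -0.0073 -0.0365 0 0 0 0" --pt "0.9 -0.0073 -0.0365 0 0 0 0" --pt "0.9 -0.0073 -0.0365 0 0 0 0" --pt "0.9 -0.0073 -0.0365 0 0 0 0" --pt "0.9 0 0 -0.04 0 0 0" --pt "0.9 0 0 -0.04 0 0 0" --pt "0.9 0 0 0 0 0 0" --pt "0.9 0 0 0 0 0 0"

```text
time_s: 15.72
tool_pos: [0.5669, -0.2654, 0.1455]
tool_rot: [[0.033, 0.999, -0.01], [0.999, -0.033, 0.006], [0.005, -0.01, -1.0]]
force: [0.1, -0.1, 0.6]
opening: 0.949
finger_force: 0.0
```

Call:
carry_out --pt "0.9 0 0 0 0 0 0" --pt "0.9 0 0 0 0 0 0" --pt "0.9 0 0 0 0 0 0"

```text
time_s: 15.97
tool_pos: [0.5729, -0.2677, 0.1537]
tool_rot: [[0.032, 0.999, 0.004], [0.999, -0.032, -0.002], [-0.002, 0.004, -1.0]]
force: [0.0, -0.3, -0.5]
opening: 0.952
finger_force: 0.0
```

Call:
carry_out --pt "0.9 -0.0005 0 -0.035 0 0 0" --pt "0.9 0 0 -0.035 0 0 0" --pt "0.9 0 0 -0.035 0 0 0" --pt "0.9 0 0 -0.02 0 0 0" --pt "0.9 0 0 -0.01 0 0 0" --pt "0.9 0 0 0 0 0 0" --pt "0.9 0 0 0 0 0 0" --pt "0.9 0 0 0 0 0 0"

```text
time_s: 16.63
tool_pos: [0.5727, -0.2684, 0.0185]
tool_rot: [[0.033, 0.999, 0.004], [0.999, -0.033, -0.002], [-0.002, 0.004, -1.0]]
force: [-0.3, -0.7, 0.7]
opening: 0.949
finger_force: 0.0
```

Call:
carry_out --pt "-1 0 0 0 0 0 0" --pt "-1 0 0 0 0 0 0" --pt "-1 0 0 0 0 0 0" --pt "-1 0 0 0 0 0 0" --pt "-1 0 0 0 0 0 0" --pt "-1 0 0 0 0 0 0" --pt "-1 0 0 0 0 0 0" --force 45

```text
time_s: 17.22
tool_pos: [0.5721, -0.2683, 0.0182]
tool_rot: [[0.033, 0.999, 0.003], [0.999, -0.033, -0.002], [-0.002, 0.004, -1.0]]
force: [-0.9, 0.9, 6.0]
opening: 0.686
finger_force: 49.8
```

Call:
carry_out --pt "-1 0 0 0.01 0 0 0" --pt "-1 0 0 0.03 0 0 0" --pt "-1 0 0 0.04 0 0 0" --pt "-1 0 0 0.04 0 0 0" --pt "-1 0 0 0.04 0 0 0" --pt "-1 0 0 0.03 0 0 0" --pt "-1 0 0 0 0 0 0"

```text
time_s: 17.8
tool_pos: [0.5748, -0.2698, 0.2153]
tool_rot: [[0.033, 0.999, 0.014], [0.999, -0.033, -0.008], [-0.007, 0.014, -1.0]]
force: [1.0, -0.7, -0.6]
opening: 0.685
finger_force: 49.3
```

Call:
carry_out --pt "-1 0.004 0.04 0 0 0 0" --pt "-1 0.004 0.04 0 0 0 0" --pt "-1 0.004 0.04 0 0 0 0" --pt "-1 0.004 0.04 0 0 0 0" --pt "-1 0.004 0.04 0 0 0 0" --pt "-1 0.004 0.04 0 0 0 0" --pt "-1 0.004 0.04 0 0 0 0" --pt "-1 0.004 0.04 0 0 0 0"

```text
time_s: 18.47
tool_pos: [0.601, 0.0545, 0.2048]
tool_rot: [[0.033, 0.999, -0.002], [0.999, -0.033, -0.0], [-0.0, -0.002, -1.0]]
force: [0.3, 0.0, -2.4]
opening: 0.685
finger_force: 49.2
```

Call:
carry_out --pt "-1 0 0 -0.035 0 0 0" --pt "-1 0 0 -0.035 0 0 0" --pt "-1 0 0 -0.03 0 0 0" --pt "-1 0 0 -0.02 0 0 0" --pt "-1 0 0 0 0 0 0" --pt "-1 0 0 0 0 0 0" --pt "-1 0 0 0 0 0 0" --pt "-1 0 0 0 0 0 0"

```text
time_s: 19.13
tool_pos: [0.6042, 0.0525, 0.088]
tool_rot: [[0.033, 0.999, 0.004], [0.999, -0.033, 0.0], [0.0, 0.004, -1.0]]
force: [-0.5, -0.1, -0.6]
opening: 0.679
finger_force: 49.2
```

```bash
python3 - <<'E'
from h import *
from fit import pts
from workcell import telemetry
s=optics.grab_frame('scene')[:,:,::-1];o=telemetry.get_obs();print(o['tool_pos'],o['force'])
x,y,z=o['tool_pos'];q=proj('scene',pts('pear',x,y,z-.018));print(((np.r_[q.min(0),q.max(0)]-[250,105,250,105]+.5)*5).round())
cv2.imwrite('pics/i.png',cv2.resize(s[105:215,250:380],None,fx=5,fy=5,interpolation=2))
E
```

```text
[0.60428278 0.05247593 0.08814194] [-0.33448181  0.12046341 -0.93545831]
[115. 207. 234. 355.]
```

View pics/i.png

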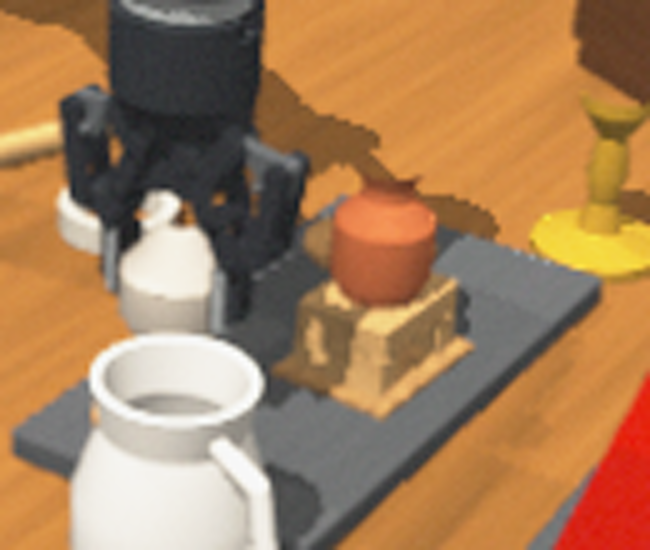

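The vase stands on the riser, and the pear hangs upright over the round mat by the jug, in line with the prediction. Lowering.

Call:
carry_out --pt "-1 0 0 -0.015 0 0 0" --pt "-1 0 0 -0.015 0 0 0" --pt "-1 0 0 -0.01 0 0 0" --pt "-1 0 0 -0.004 0 0 0" --pt "-1 0 0 0 0 0 0" --pt "-1 0 0 0 0 0 0" --pt "-1 0 0 0 0 0 0"

```text
time_s: 19.77
tool_pos: [0.6033, 0.0526, 0.0428]
tool_rot: [[0.033, 0.999, 0.002], [0.999, -0.033, 0.0], [0.0, 0.002, -1.0]]
force: [-0.1, 1.0, -1.8]
opening: 0.681
finger_force: 49.3
```

Call:
carry_out --pt "-1 0 0 -0.002 0 0 0" --pt "-1 0 0 -0.001 0 0 0" --pt "-1 0 0 -0.001 0 0 0" --pt "-1 0 0 0 0 0 0" --pt "-1 0 0 0 0 0 0"

```text
time_s: 20.18
tool_pos: [0.6035, 0.0527, 0.0402]
tool_rot: [[0.033, 0.999, 0.002], [0.999, -0.033, 0.0], [0.0, 0.002, -1.0]]
force: [-2.7, -0.5, 8.7]
opening: 0.681
finger_force: 50.3
```

Call:
carry_out --pt "0.45 0 0 0 0 0 0" --pt "0.55 0 0 0 0 0 0" --pt "0.7 0 0 0 0 0 0" --pt "0.85 0 0 0 0 0 0" --pt "0.85 0 0 0 0 0 0" --pt "0.85 0 0 0 0 0 0"

```text
time_s: 20.68
tool_pos: [0.6022, 0.0526, 0.0375]
tool_rot: [[0.033, 0.999, -0.0], [0.999, -0.033, 0.0], [0.0, -0.0, -1.0]]
force: [0.2, 0.3, -0.8]
opening: 0.925
finger_force: 0.0
```

Call:
carry_out --pt "0.85 0 0 0.02 0 0 0" --pt "0.85 0 0 0.03 0 0 0" --pt "0.85 0 0 0.04 0 0 0" --pt "0.85 0 0 0.04 0 0 0" --pt "0.85 0 0 0.04 0 0 0" --pt "0.85 0 0 0 0 0 0" --pt "0.85 0 0 0 0 0 0"

```text
time_s: 21.27
tool_pos: [0.6051, 0.0527, 0.212]
tool_rot: [[0.033, 0.999, 0.008], [0.999, -0.033, 0.0], [0.0, 0.008, -1.0]]
force: [-0.1, 0.6, -0.1]
opening: 0.926
finger_force: 0.0
```

Call:
carry_out --pt "0.85 -0.0112 -0.0372 0 0 0 0" --pt "0.85 -0.0112 -0.0372 0 0 0 0" --pt "0.85 -0.0112 -0.0372 0 0 0 0" --pt "0.85 -0.0112 -0.0372 0 0 0 0" --pt "0.85 -0.0112 -0.0372 0 0 0 0" --pt "0.85 -0.0112 -0.0372 0 0 0 0" --pt "0.85 -0.0112 -0.0372 0 0 0 0" --pt "0.85 -0.0112 -0.0372 0 0 0 0"

```text
time_s: 21.93
tool_pos: [0.5106, -0.2458, 0.2055]
tool_rot: [[0.033, 0.999, -0.003], [0.999, -0.033, 0.002], [0.002, -0.004, -1.0]]
force: [0.9, -0.1, -0.5]
opening: 0.922
finger_force: 0.0
```

Call:
carry_out --pt "0.85 -0.0112 -0.0372 0 0 0 0" --pt "0.85 -0.0112 -0.0372 0 0 0 0" --pt "0.85 -0.0112 -0.0372 0 0 0 0" --pt "0.85 -0.0112 -0.0372 0 0 0 0" --pt "0.85 0 0 0 0 0 0" --pt "0.85 0 0 0 0 0 0" --pt "0.85 0 0 0 0 0 0" --pt "0.85 0 0 0 0 0 0"

```text
time_s: 22.6
tool_pos: [0.4677, -0.392, 0.2063]
tool_rot: [[0.032, 0.999, -0.002], [0.999, -0.032, 0.002], [0.002, -0.002, -1.0]]
force: [-0.1, 0.3, 0.7]
opening: 0.927
finger_force: 0.0
```

The smaller bottle stands about 73 mm away toward -x, so I'll turn the closing axis by -70° to keep the fingers clear of it, and narrow the opening.

Call:
carry_out --pt "0.55 0 0 0 0 0 -7" --pt "0.55 0 0 0 0 0 -7" --pt "0.55 0 0 0 0 0 -7" --pt "0.55 0 0 0 0 0 -7" --pt "0.55 0 0 0 0 0 -7" --pt "0.55 0 0 0 0 0 -7" --pt "0.55 0 0 0 0 0 -7" --pt "0.55 0 0 0 0 0 -7"

```text
time_s: 23.27
tool_pos: [0.4687, -0.3916, 0.2074]
tool_rot: [[0.849, 0.529, -0.001], [0.529, -0.849, 0.001], [-0.0, -0.001, -1.0]]
force: [-0.0, 0.8, 0.5]
opening: 0.773
finger_force: 0.0
```

Call:
carry_out --pt "0.55 0 0 0 0 0 -7" --pt "0.55 0 0 0 0 0 -7" --pt "0.55 0 0 -0.02 0 0 0" --pt "0.55 0 0 -0.02 0 0 0" --pt "0.55 0 0 0 0 0 0" --pt "0.55 0 0 0 0 0 0" --pt "0.55 0 0 0 0 0 0" --pt "0.55 0 0 0 0 0 0"

```text
time_s: 23.93
tool_pos: [0.469, -0.3939, 0.1692]
tool_rot: [[0.95, 0.312, 0.002], [0.312, -0.95, -0.002], [0.001, 0.002, -1.0]]
force: [-0.3, -0.5, -0.1]
opening: 0.775
finger_force: 0.0
```

Call:
carry_out --pt "0.55 0 0 0 0 0 0" --pt "0.55 0 0 0 0 0 0" --pt "0.55 0 0 0 0 0 0"

```text
time_s: 24.18
tool_pos: [0.4683, -0.3941, 0.1686]
tool_rot: [[0.95, 0.311, 0.001], [0.311, -0.95, -0.001], [0.001, 0.001, -1.0]]
force: [-0.1, -0.3, -0.4]
opening: 0.777
finger_force: 0.0
```

Call:
carry_out --pt "0.55 0.001 0 -0.035 0 0 0" --pt "0.55 0 0 -0.035 0 0 0" --pt "0.55 0 0 -0.028 0 0 0" --pt "0.55 0 0 -0.02 0 0 0" --pt "0.55 0 0 -0.01 0 0 0" --pt "0.55 0 0 0 0 0 0" --pt "0.55 0 0 0 0 0 0" --pt "0.55 0 0 0 0 0 0"

```text
time_s: 24.85
tool_pos: [0.4702, -0.395, 0.0416]
tool_rot: [[0.95, 0.311, 0.002], [0.311, -0.95, -0.002], [0.002, 0.003, -1.0]]
force: [0.4, 0.3, 0.1]
opening: 0.782
finger_force: 0.0
```

Call:
carry_out --pt "-1 0 0 0 0 0 0" --pt "-1 0 0 0 0 0 0" --pt "-1 0 0 0 0 0 0" --pt "-1 0 0 0 0 0 0" --pt "-1 0 0 0 0 0 0" --pt "-1 0 0 0 0 0 0" --pt "-1 0 0 0 0 0 0" --pt "-1 0 0 0 0 0 0" --force 40

```text
time_s: 25.52
tool_pos: [0.4702, -0.3948, 0.0418]
tool_rot: [[0.95, 0.311, 0.002], [0.311, -0.95, -0.002], [0.002, 0.003, -1.0]]
force: [-0.5, 0.4, 5.5]
opening: 0.48
finger_force: 41.4
```

Opening 0.48 is about 41 mm, so this is the right bottle. Lifting and carrying it.

Call:
carry_out --pt "-1 0 0 0.01 0 0 0" --pt "-1 0 0 0.03 0 0 0" --pt "-1 0 0 0.04 0 0 0" --pt "-1 0 0 0.04 0 0 0" --pt "-1 0 0 0.04 0 0 0" --pt "-1 0 0 0.04 0 0 0" --pt "-1 0 0 0 0 0 0" --pt "-1 0.0072 0.04 0 0 0 0"

```text
time_s: 26.18
tool_pos: [0.4776, -0.3613, 0.2453]
tool_rot: [[0.952, 0.306, 0.008], [0.306, -0.952, -0.013], [0.004, 0.014, -1.0]]
force: [1.4, 0.0, -1.5]
opening: 0.472
finger_force: 41.2
```

Call:
carry_out --pt "-1 0.0072 0.04 0 0 0 0" --pt "-1 0.0072 0.04 0 0 0 0" --pt "-1 0.0072 0.04 0 0 0 0" --pt "-1 0.0072 0.04 0 0 0 0" --pt "-1 0.0072 0.04 0 0 0 0" --pt "-1 0.0072 0.04 0 0 0 0" --pt "-1 0.0072 0.04 0 0 0 0" --pt "-1 0.0072 0.04 0 0 0 0"

```text
time_s: 26.85
tool_pos: [0.5332, -0.0318, 0.2398]
tool_rot: [[0.951, 0.311, -0.0], [0.311, -0.951, -0.0], [-0.0, 0.0, -1.0]]
force: [0.2, -0.2, -1.1]
opening: 0.475
finger_force: 41.2
```

Call:
carry_out --pt "-1 0.0072 0.04 0 0 0 0" --pt "-1 0.0072 0.04 0 0 0 0" --pt "-1 0.0072 0.04 0 0 0 0" --pt "-1 0.0072 0.04 0 0 0 0" --pt "-1 0.0072 0.04 0 0 0 0" --pt "-1 0.0072 0.04 0 0 0 0" --pt "-1 0.0072 0.04 0 0 0 0" --pt "-1 0.0072 0.039 0 0 0 0"

```text
time_s: 27.52
tool_pos: [0.5908, 0.2872, 0.2395]
tool_rot: [[0.95, 0.311, -0.001], [0.311, -0.95, -0.0], [-0.001, 0.0, -1.0]]
force: [1.5, -0.3, -1.8]
opening: 0.478
finger_force: 41.2
```

Call:
carry_out --pt "-1 0 0 0 0 0 0" --pt "-1 0 0 -0.03 0 0 0" --pt "-1 0 0 -0.03 0 0 0" --pt "-1 0 0 -0.03 0 0 0" --pt "-1 0 0 -0.02 0 0 0" --pt "-1 0 0 0 0 0 0" --pt "-1 0 0 0 0 0 0" --pt "-1 0 0 0 0 0 0"

```text
time_s: 28.18
tool_pos: [0.5924, 0.2854, 0.1313]
tool_rot: [[0.951, 0.311, 0.002], [0.311, -0.951, 0.001], [0.002, -0.0, -1.0]]
force: [0.5, 1.4, -1.4]
opening: 0.48
finger_force: 41.4
```

```bash
python3 - <<'E'
from h import *
from fit import pts
from workcell import telemetry
s=optics.grab_frame('scene')[:,:,::-1];t=optics.grab_frame('top')[:,:,::-1];o=telemetry.get_obs();print(o['tool_pos'],o['force'])
x,y,z=o['tool_pos'];q=proj('scene',pts('bottle',x,y,z-.0415));print(((np.r_[q.min(0),q.max(0)]-[250,85,250,85]+.5)*4).round())
cv2.imwrite('pics/j.png',cv2.resize(s[85:225,250:390],None,fx=4,fy=4,interpolation=2))
E
```

```text
[0.59325758 0.28583814 0.13257007] [ 0.60881123 -0.72356919 -2.2006264 ]
[276.  64. 341. 203.]
```

View pics/j.png

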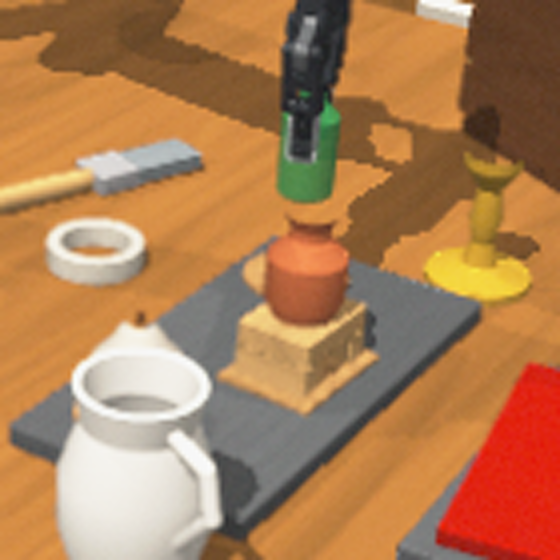

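The bottle hangs upright over the far round mat. The vase on the riser and the pear are standing. Lowering.

Call:
carry_out --pt "-1 0 -0.001 -0.025 0 0 0" --pt "-1 0 0 -0.02 0 0 0" --pt "-1 0 0 -0.012 0 0 0" --pt "-1 0 0 -0.006 0 0 0" --pt "-1 0 0 0 0 0 0" --pt "-1 0 0 0 0 0 0" --pt "-1 0 0 0 0 0 0"

```text
time_s: 28.87
tool_pos: [0.5927, 0.2848, 0.0684]
tool_rot: [[0.95, 0.311, 0.003], [0.311, -0.95, 0.001], [0.003, -0.0, -1.0]]
force: [-0.4, 0.1, -1.4]
opening: 0.475
finger_force: 41.4
```

Call:
carry_out --pt "-1 0 0 -0.002 0 0 0" --pt "-1 0 0 -0.002 0 0 0" --pt "-1 0 0 -0.001 0 0 0" --pt "-1 0 0 0 0 0 0" --pt "-1 0 0 0 0 0 0"

```text
time_s: 29.28
tool_pos: [0.5926, 0.2847, 0.0638]
tool_rot: [[0.95, 0.311, 0.002], [0.311, -0.95, 0.001], [0.003, -0.0, -1.0]]
force: [-1.3, -0.4, 5.4]
opening: 0.475
finger_force: 42.1
```

Contact at the expected height. Releasing, rising, and retreating toward the base so the cameras can see.

Call:
carry_out --pt "0.05 0 0 0 0 0 0" --pt "0.15 0 0 0 0 0 0" --pt "0.3 0 0 0 0 0 0" --pt "0.45 0 0 0 0 0 0" --pt "0.5 0 0 0 0 0 0" --pt "0.5 0 0 0 0 0 0"

```text
time_s: 29.78
tool_pos: [0.5912, 0.2841, 0.0615]
tool_rot: [[0.95, 0.311, -0.0], [0.311, -0.95, -0.0], [-0.0, 0.0, -1.0]]
force: [0.4, -0.3, -0.3]
opening: 0.75
finger_force: 0.0
```

Call:
carry_out --pt "0.5 0 0 0.02 0 0 0" --pt "0.5 0 0 0.03 0 0 0" --pt "0.5 0 0 0.04 0 0 0" --pt "0.5 0 0 0.04 0 0 0" --pt "0.5 0 0 0.03 0 0 0" --pt "0.5 0 0 0 0 0 0"

```text
time_s: 30.28
tool_pos: [0.5963, 0.2863, 0.2313]
tool_rot: [[0.95, 0.311, 0.015], [0.311, -0.95, 0.006], [0.016, -0.001, -1.0]]
force: [2.0, 0.5, 0.9]
opening: 0.751
finger_force: 0.0
```

Call:
carry_out --pt "0.5 -0.035 0 0 0 0 0" --pt "0.5 -0.035 0 0 0 0 0" --pt "0.5 -0.035 0 0 0 0 0" --pt "0.5 -0.035 0 0 0 0 0" --pt "0.5 -0.035 0 0 0 0 0" --pt "0.5 -0.02 0 0 0 0 0" --pt "0.5 0 0 0 0 0 0" --pt "0.5 0 0 0 0 0 0"

```text
time_s: 30.95
tool_pos: [0.3955, 0.2842, 0.2216]
tool_rot: [[0.95, 0.312, 0.0], [0.312, -0.95, -0.0], [0.0, 0.0, -1.0]]
force: [0.1, -0.8, 1.2]
opening: 0.751
finger_force: 0.0
```

```bash
python3 - <<'E'
from h import *
from workcell import telemetry
t=optics.grab_frame('top')[:,:,::-1];s=optics.grab_frame('scene')[:,:,::-1];o=telemetry.get_obs();print(o['tool_pos'],o['time_s'])
a=cv2.resize(t[110:210,110:310],None,fx=4,fy=3.0,interpolation=2);b=cv2.resize(s[115:215,250:383],(800,300),interpolation=2)
cv2.imwrite('pics/k.png',np.vstack([a,b]))
E
```

```text
[0.39740143 0.28448399 0.22201933] 31.05
```

View pics/k.png

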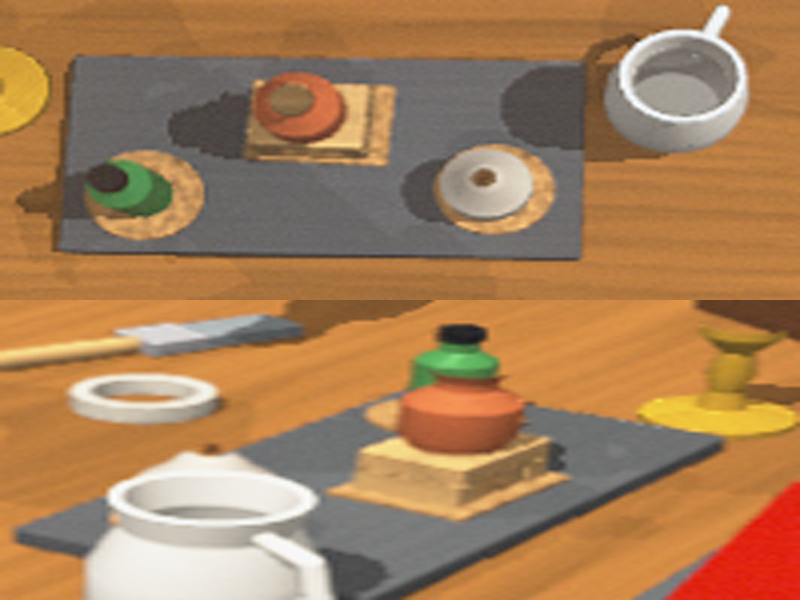

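All four stand upright. Boxes: pear (438,147)-(534,221), vase (254,72)-(346,141), bottle (85,158)-(174,216). Fitting them against the mats.

```bash
python3 - <<'E'
from fit import *
f=lambda b:[(b[0]+.5)/4-.5+110,(b[1]+.5)/3-.5+110,(b[2]+.5)/4-.5+110,(b[3]+.5)/3-.5+110]
for k,b,z,g in [('pear',(438,147,534,221),.022,(.604,.0518)),('vase',(254,72,346,141),.062,(.660,.1705)),('bottle',(85,158,174,216),.022,(.5928,.2845))]:
    p,r=fit(k,f(b),z0=z);print(k,p.round(4),((p-g)*1e3).round(1),'mm',r.round(2))
E
```

```text
pear [0.6033 0.055 ] [-0.7  3.2] mm [ 0.2   0.18 -0.2  -0.18]
vase [0.6592 0.1717] [-0.8  1.2] mm [-0.53 -0.7   0.54  0.7 ]
bottle [0.5938 0.2857] [1.  1.2] mm [ 0.03 -0.2  -0.03  0.21]
```

All within about 3 mm and the jug hasn't moved. Handing in.

```bash
python3 -c "
from workcell import finish_job
print(finish_job())"
```

```text
the job is handed in; nothing more can be done
None
```

The still life is set up and handed in: by camera measurement, riser, vase, pear and bottle are each within about 3 mm of centre and upright, and the jug was left where it was; the hand-in returned no verdict.

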